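Set the polariser ring of a glass-plate viewer to the index clip

ROBOT

A 6-joint arm with a two-finger parallel gripper is mounted at the origin on the work surface. World frame = base frame: x ahead of the robot, y to its left, z up, the work surface at z = 0. Lengths are in m, angles in rad, forces in N, time in s.
With the tool pointing down it reaches from about 0.35 to 0.775 m from the base axis. Payload 5.5 kg.
Tool frame: the origin (TCP) lies between the finger pads; the fingertips stand 11 mm ahead of it and the grasp point (between the pads) lies 8 mm behind it (tips_ahead is the distance from the TCP to the fingertips, in m); z points along the fingers, y is the line along which they close (so a half turn about z gives the same grasp; the last joint's range is limited). The gripper opens to 85 mm and grips with 20 to 120 N. Pads are 22 mm wide; open, the fingers measure 114 mm over their backs; the gripper's body (76 mm by 85 mm) begins 54 mm behind the grasp point. The pads swing forward as they close: fully open they stand 13 mm farther back than shut.
Start: joints at [0.975, 0.313, 0.046, 1.304, 0, 1.431], TCP at [0.253, 0.516, 0.242] pointing down, gripper open.
Joint ranges: [-2.76, 2.76], [-0.86, 1.69], [-1.03, 1.26], [-2.2, 2.34], [-1.47, 1.5], [-3.14, 3.14]. Speed limits (rad/s): [2.57, 2.57, 3.14, 3.14, 3.14, 3.14].

INTERFACE

Orientations are given as a unit quaternion [w, x, y, z].
In Python, from workcell import * gives the robot as it stands. The module is installed in compiled form; this text tells all that it offers.
- The arm moves only by the tool jog_arm, never from a script. Its argument "moves" is a list of rows, each an object with "fingers": the closure, from 0 (fully open) to 1 (shut); "slide": the shift along the tool's x, y, z in mm, a list of three; "angular": the turn, a rotation vector about the tool's x, y, z in degrees, a list of three. A call has 1 to 10 rows; each row is the pose to reach, as a shift and turn from the pose commanded when the call began, along the tool's axes at that moment; what a row does not reach only later rows make up. A row lasts 1/12 s, in which the tool goes at most 41.7 mm and 7.16 degrees, less where a joint would pass 70% of its speed; a pose out of reach is approached as far as the arm can. A call with a gripper value outside its range is refused whole. The fingers move at their own pace and stop on an object; "squeeze" is the grip in N (left out, the last holds). Time passes only in rows, so rows that repeat a pose let the fingers close. It gives the time, the measured TCP pose, the force, the opening and the grip force at its end, in the units of the state.
- get_state(): the state, without advancing time (a new reading comes with each control period).
- read_camera(name): name is "scene" or "top" or "wrist"; returns a dict with "color" (480x640x3 uint8, red, green, blue), "fovy" (degrees; the focal length in pixels is half the picture's height over the tangent of half this angle, whatever the lens; pixels are square), "cx", "cy" (the principal point, pixels), "D" ([k1, k2, p1, p2, k3] as OpenCV has them; the pictures are not rectified), "world_from_camera" (4x4, takes a point from camera to world coordinates); the wrist camera has in their place "tool_from_camera" (4x4, takes a point from camera to tool coordinates, whose origin is the TCP and whose axes are the flange's). Camera axes: x right, y down, z forward; pixel columns grow to the right and rows downward; lengths in m; the calibration is good to about 2 mm. A picture is of the moment at which its call begins: read the wrist's pose just before it. There is no depth.
- hand_in(): hands the job in; it is judged then, once.
Trained networks look in a picture, given as the dict that the camera call returned (one of the last four; its "shot" number tells which), for a name from the list of things; names that differ only in an ending like _2 or _b are one class to them, and where a whole thing is asked for, a point or a joint stands for the part that bears it (a point fixed in the world has none). Each returns a list of dicts, best first, with "p" (0 to 1); they miss things now and then, are a little off and sometimes report something else, mostly with a low value. They report only what shows in the picture. A call takes as long as a camera call.
- look_for(target, picture): "point" ([column, row] in pixels, amid what is visible of it).
- tip_of(target, picture): "point" ([column, row] in pixels: a listed point, or the origin of a listed thing).
The state is a dict: "clock": time; "joint_pos": joint angles; "qvel": joint speeds; "tau": joint torques, N m; "tcp_pos": TCP position; "orientation": TCP orientation; "wrist_force": force on the tool from outside, world axes, zero at the start; "ft_torque": the same for the moment, N m; "finger_gap": finger opening in m; "grip_force": force on a finger pad.
Only numpy, scipy, OpenCV 4.12 (cv2) and the standard library are available. Lean on these libraries where they do the work, as an engineer would, in place of code of your own. Each camera call takes 0.05 s, during which the arm holds its last target. There are 200 camera calls.

TASK

Set the polariser ring of the plate viewer: with the fingertips push the ring's lever round until its pointer comes right up against the zero stop (the round steel post at one end of the white scale), and then push the lever back the other way until the pointer lines up with the index clip on the rim of the scale. Only push the lever, from one side at a time: do not pinch it. Leave the things standing and lying around as they are, and finish clear of everything.

Things in the scene. Friction and masses are not known exactly. Their poses are not given: they have to be found in the camera images.
- viewer: Fixed grey housing, 230 (x) x 240 (y) mm, 30 mm high. Origin at the centre of its underside, on the ring's vertical axis; z up. On it a white scale disc, 224 mm across, top 34 mm above the table, with fine black marks on the +x side (away from the robot), and a black ring, 150 mm across, top 44 mm. Nothing near the paddle's arc but the paddle is higher than 50 mm.
- ring (a joint): Ring angle, rad, 0 (pointer at the zero stop) to 2.1 (hidden end stop), counterclockwise from above. The pointer stands at (joint - 1.05) rad from the viewer's +x axis, the lever opposite, at that + pi: from 0 up it swings from the robot's left, past the side nearest the robot, to the right. The ring stays where it is left; turning it takes 1 to 2 N at the lever.
- pointer (a point): Tip of the black pointer wedge, 12 mm wide, on the ring's outer edge, 91 mm from the axis, 41.5 mm above the table. Its x axis points outwards from the ring's axis along the pointer, z up.
- paddle (a point): Middle of the lever's upright black paddle: 112 mm from the axis, 68 mm above the table; x axis towards the ring's axis (as pointer), z up. Paddle: 28 mm radially (98 to 126 mm from the axis), 12 mm thick along the arc, from 45 to 91 mm above the table. It stands on the lever, a level aluminium bar 10 mm wide, top 45 mm, reaching 129 mm from the axis, opposite the pointer.
- stop (a point): Top centre of the round steel zero stop: a post 9 mm across, 84 mm from the axis at the -y end of the scale marks, top 48 mm above the table; fixed to the viewer.
- face_home (a point): Cheek (24 x 4 x 43 mm) on one side of the paddle, the one that is pushed to turn the ring towards 0 (the zero stop). This point: middle of its outer face, 68 mm above the table, 6 mm from the paddle's mid-plane; same axes as pointer, outer face to -y.
- face_set (a point): Cheek on the other side of the paddle, the one that is pushed to turn the ring away from the zero stop. Point and axes alike, outer face to +y. Pressing both cheeks at once counts as pinching.
- clip: Dark steel index clip on the outer rim of the scale, 18 mm wide, top 38 mm above the table, with a wedge pointing inwards; fixed. Its origin lies on the ring's axis, 34 mm above the table; its x axis points outwards through the clip: the pointer must stand at this direction, which lies between joint values 0.6 and 1.8.
- loupe: Bystander, loose: black cylindrical stand loupe, 42 mm across, 40 mm high, standing behind the viewer. Origin under its middle.
- measure: Bystander, loose: green tape measure, 66 x 36 x 44 mm high, beside the viewer (lever-zero side). Origin under its middle.
- brush: Bystander, loose: flat dusting brush, 220 mm long, lying beside the viewer (other side). Origin under the handle line, x along it.
- tape: Bystander, loose: roll of paper tape, 90 mm across, 19 mm high, lying on the table. Origin under its middle.
- spray: Bystander, loose: white bottle with a blue label, 48 mm across, 130 mm high. Origin under its middle.
- blower: Bystander, loose: dark rubber blower bulb standing on its base, 56 mm across, 120 mm high with a thin nozzle upwards. Origin under its middle.

How it is judged:
On the way, in this order (a step that is already met when the one before it is completed fails the run):
1. the pointer is against the zero stop (value of joint ring below 0.04 rad), for 0.1 s.
2. the pointer has been brought to the clip (angle between the x axis of pointer and the x axis of clip, either way round below 0.07 rad), for 0.1 s.
At the end, for the whole second after the job is handed in: After having been at the zero stop (joint below 0.04 rad), the ring rests with its pointer within 0.07 rad (about 6 mm at the pointer's tip) of the clip's direction (angle between the x axis of pointer and the x axis of clip, either way round below 0.07 rad and velocity of joint ring between -0.02 and 0.02 rad/s); the robot touches nothing.
It fails at once if the paddle is pinched (both of its cheeks pressed at once) (contact force between each of ring_c4, ring_c5 and the fingers above 1 N).
It fails at once if something standing or lying around is moved or lifted by more than 15 mm (distance of any of loupe, measure, brush, tape, spray, blower from where it was at the start of the episode above 0.015 m).
It also fails if it takes over 64 s, if anything falls off the work surface, if the arm or the gripper's body presses on something with over 40 N, if the wrist force passes 120 N, or if a joint passes its speed limit or range.

## Working session

There is one attempt and no reset: what is moved stays moved. The work goes in short steps, Python scripts to look and compute and a tool call to move; the robot and the scene stay as the last step left them, time stands still between calls to the robot, and variables do not carry over. Pictures are saved under pics/ and viewed, at most 10 in all, crops included, and the job is handed in when it is done.

Besides the shell and the picture viewer there is one more tool, called after ">>>" by a JSON object that holds its "method" and its "body". jog_arm: Moves the arm, as the interface text tells. Its arguments: {"type":"object","properties":{"moves":{"type":"array","items":{"type":"object","properties":{"fingers":{"type":"number"},"slide":{"type":"array","items":{"type":"number"}},"angular":{"type":"array","items":{"type":"number"}}}}},"squeeze":{"type":"number"}},"required":["moves"]}

```bash
mkdir -p pics
cat > h.py <<'E'
from workcell import *
import numpy as np, cv2
from scipy.spatial.transform import Rotation as R
def cam(n):
    s=get_state(); p=read_camera(n); h=p["color"].shape[0]
    f=h/2/np.tan(np.radians(p["fovy"])/2)
    p["K"]=np.array([[f,0,p["cx"]],[0,f,p["cy"]],[0,0,1]])
    if "world_from_camera" in p: p["T"]=np.array(p["world_from_camera"])
    else:
        q=s["orientation"]; T=np.eye(4); T[:3,:3]=R.from_quat([q[1],q[2],q[3],q[0]]).as_matrix(); T[:3,3]=s["tcp_pos"]
        p["T"]=T@np.array(p["tool_from_camera"])
    return p
def onz(p,px,z):
    u=cv2.undistortPoints(np.array([[px]],float),p["K"],np.array(p["D"],float))[0,0]
    d=p["T"][:3,:3]@np.array([u[0],u[1],1]); o=p["T"][:3,3]
    return o+d*(z-o[2])/d[2]
def proj(p,X):
    M=np.linalg.inv(p["T"]); r=cv2.Rodrigues(M[:3,:3])[0]
    return cv2.projectPoints(np.array(X,float).reshape(-1,1,3),r,M[:3,3],p["K"],np.array(p["D"],float))[0][:,0]
def save(p,n): cv2.imwrite(f"pics/{n}.png",p["color"][:,:,::-1])
Z=dict(viewer=0,pointer=.0415,paddle=.068,stop=.048,face_home=.068,face_set=.068,clip=.034,loupe=0,measure=0,brush=0,tape=0,spray=0,blower=0)
E
python3 - <<'E'
from h import *
s=get_state(); print({k:np.round(v,3) for k,v in s.items()})
for n in ("top","scene"):
    p=cam(n); save(p,n+"1"); print(n,p["T"][:3,3].round(3))
    for t in Z:
        r=tip_of(t,p)[:2]
        print(t,[(np.round(a["point"]).tolist(),round(a["p"],2),onz(p,a["point"],Z[t]).round(3).tolist()) for a in r])
E
```

```text
{'clock': np.float64(0.0), 'joint_pos': array([0.975, 0.314, 0.045, 1.304, 0.   , 1.431]), 'qvel': array([-0.002, -0.001,  0.001,  0.001,  0.001, -0.   ]), 'tau': array([-1.0000e-03, -4.8063e+01,  2.9853e+01,  1.9000e-02, -0.0000e+00,
        0.0000e+00]), 'tcp_pos': array([0.253, 0.516, 0.241]), 'orientation': array([-0.   ,  0.226,  0.974, -0.001]), 'wrist_force': array([ 0.572,  0.021, -0.086]), 'ft_torque': array([0.034, 0.009, 0.021]), 'grip_force': np.float64(0.0), 'finger_gap': np.float64(0.085)}
top [ 0.451 -0.132  1.064]
viewer [([241.0, 248.0], 0.86, [0.577, 0.088, 0.0])]
pointer [([242.0, 205.0], 0.89, [0.672, 0.081, 0.042])]
paddle [([244.0, 172.0], 0.3, [0.741, 0.073, 0.068])]
stop [([272.0, 234.0], 0.8, [0.604, 0.009, 0.048])]
face_home [([232.0, 293.0], 0.76, [0.469, 0.091, 0.068])]
face_set [([226.0, 295.0], 0.64, [0.467, 0.104, 0.068])]
clip []
loupe [([245.0, 174.0], 0.61, [0.756, 0.085, 0.0])]
measure [([166.0, 231.0], 0.9, [0.617, 0.27, 0.0]), ([227.0, 296.0], 0.74, [0.465, 0.117, 0.0])]
brush [([312.0, 249.0], 0.74, [0.574, -0.08, 0.0])]
tape [([469.0, 347.0], 0.
[... 297 characters left out ...]
, 0.083, 0.041])]
paddle [([348.0, 186.0], 0.94, [0.478, 0.096, 0.068])]
stop [([356.0, 221.0], 0.81, [0.598, 0.003, 0.048]), ([193.0, 267.0], 0.23, [0.41, -0.453, 0.048])]
face_home [([328.0, 241.0], 0.65, [0.617, -0.133, 0.068])]
face_set [([348.0, 180.0], 0.64, [0.457, 0.121, 0.068])]
clip []
loupe [([414.0, 247.0], 0.58, [0.766, 0.083, 0.0])]
measure [([416.0, 199.0], 0.53, [0.63, 0.27, 0.0])]
brush [([329.0, 242.0], 0.96, [0.57, -0.082, 0.0]), ([192.0, 266.0], 0.24, [0.357, -0.436, 0.0])]
tape [([193.0, 265.0], 0.84, [0.356, -0.432, 0.0]), ([355.0, 220.0], 0.72, [0.557, 0.046, 0.0])]
spray [([237.0, 310.0], 0.74, [0.583, -0.44, 0.0])]
blower [([168.0, 311.0], 0.7, [0.455, -0.573, 0.0])]
```

Run:
```python
import cv2
a=cv2.imread("pics/top1.png")[140:340,120:360]; b=cv2.imread("pics/scene1.png")[140:290,290:490]
cv2.imwrite("pics/c1.png",cv2.resize(a,(720,600),interpolation=cv2.INTER_CUBIC))
cv2.imwrite("pics/c2.png",cv2.resize(b,(800,600),interpolation=cv2.INTER_CUBIC))
```

```text
(no output)
```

View pics/c1.png

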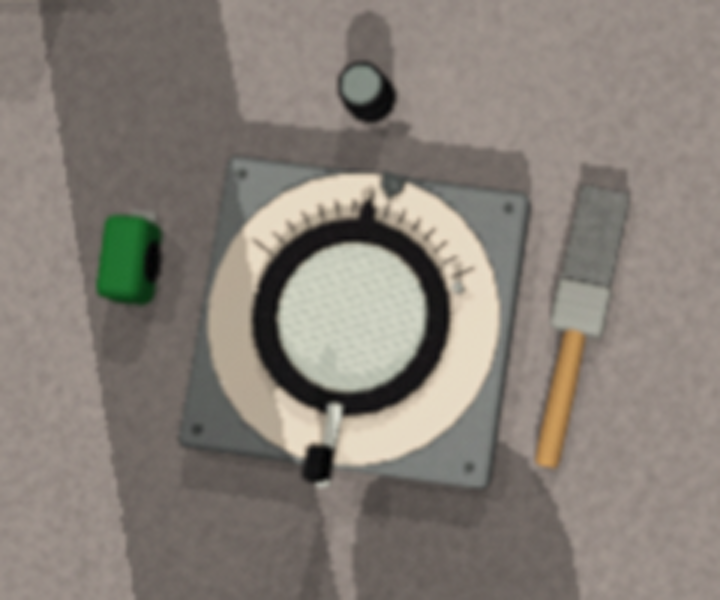

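View pics/c2.png

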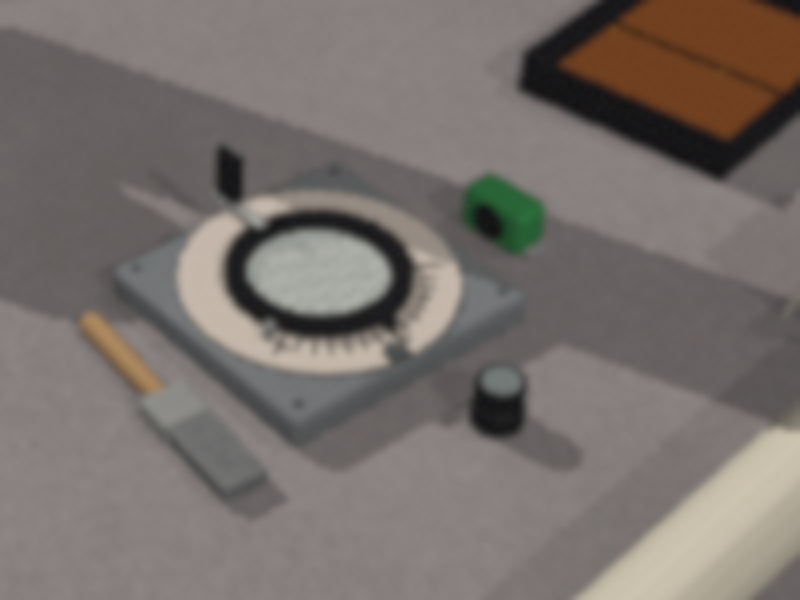

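Run:
```python
from h import *
p=cam("top")
c=np.array([[232,158],[527,195],[487,487],[182,440]])/3+[120-1/3,140-1/3]
C=np.array([onz(p,x,.03) for x in c]); print(C.round(4)); ctr=C.mean(0)
e=C[0]-C[3]; e2=C[1]-C[2]; g=C[0]-C[1]; g2=C[3]-C[2]
print("ctr",ctr,[np.linalg.norm(v[:2]).round(4) for v in(e,e2,g,g2)],"yaw",[np.arctan2(v[1],v[0]) for v in (e,e2)],[np.arctan2(-v[0],v[1]) for v in (g,g2)])
# disc centroid: ellipse edges on z=.034
D=np.array([[207,318],[500,318],[350,172],[350,467]])/3+[120-1/3,140-1/3]
D=np.array([onz(p,x,.034) for x in D]); print(D.round(4)); 
c2=np.array([(D[2,0]+D[3,0])/2,(D[0,1]+D[1,1])/2]);print("disc",c2, D[2,0]-D[3,0],D[0,1]-D[1,1])
for n,x,z in (("pointer",(369,195),.0415),("clip",(393,187),.038),("stop",(459,285),.048),("paddletop",(319,458),.091)):
    X=onz(p,np.array(x)/3+[119.67,139.67],z); v=X[:2]-c2; print(n,X.round(4),np.linalg.norm(v).round(4),np.arctan2(v[1],v[0]).round(3))
```

```text
[[ 0.7041  0.1896  0.03  ]
 [ 0.6749 -0.0414  0.03  ]
 [ 0.4516 -0.0148  0.03  ]
 [ 0.4851  0.2179  0.03  ]]
ctr [0.57892564 0.08784688 0.03      ] [np.float64(0.2209), np.float64(0.225), np.float64(0.2329), np.float64(0.235)] yaw [np.float64(-0.1282156152028394), np.float64(-0.11865788485413592)] [np.float64(-0.1256657107372864), np.float64(-0.14307184929486294)]
[[ 0.5779  0.2019  0.034 ]
 [ 0.5787 -0.0227  0.034 ]
 [ 0.6921  0.0957  0.034 ]
 [ 0.4657  0.0881  0.034 ]]
disc [0.57885908 0.08960511] 0.22639714393505955 0.22454844737492768
pointer [0.6723 0.0788 0.0415] 0.094 -0.115
clip [0.6793 0.0612 0.038 ] 0.1044 -0.276
stop [0.6019 0.0072 0.048 ] 0.0856 -1.298
paddletop [0.471  0.0983 0.091 ] 0.1082 3.061
```

```bash
cat >> h.py <<'E'
C=np.array([.579,.0885])
def rows(targets):
    "targets: (x,y,z,thx_deg) -> slide/angular in tool frame, relative to the present pose"
    s=get_state(); q=s["orientation"]; M=R.from_quat([q[1],q[2],q[3],q[0]])
    for x,y,z,t in targets:
        d=M.inv().apply(np.array([x,y,z])-s["tcp_pos"])*1000
        c,n=np.cos(np.radians(t)),np.sin(np.radians(t))
        G=R.from_matrix(np.array([[c,n,0],[n,-c,0],[0,0,-1]]))
        print('{"slide":',d.round(1).tolist(),'"angular":',np.degrees((M.inv()*G).as_rotvec()).round(1).tolist(),'}')
E
python3 - <<'E'
from h import *
rows([(.468,.05,.24,174),(.468,.05,.13,174)])
E
```

```text
{"slide": [-398.2, -324.1, 2.3] "angular": [0.0, 0.0, -20.1] }
{"slide": [-398.2, -324.1, 112.3] "angular": [0.0, 0.0, -20.1] }
```

>>> {"method": "jog_arm", "body": {"moves": [{"fingers": 1, "slide": [-398, -324, 2], "angular": [0, 0, -20]}, {"fingers": 1, "slide": [-398, -324, 2], "angular": [0, 0, -20]}, {"fingers": 1, "slide": [-398, -324, 2], "angular": [0, 0, -20]}, {"fingers": 1, "slide": [-398, -324, 2], "angular": [0, 0, -20]}, {"fingers": 1, "slide": [-398, -324, 2], "angular": [0, 0, -20]}, {"fingers": 1, "slide": [-398, -324, 2], "angular": [0, 0, -20]}, {"fingers": 1, "slide": [-398, -324, 2], "angular": [0, 0, -20]}, {"fingers": 1, "slide": [-398, -324, 2], "angular": [0, 0, -20]}, {"fingers": 1, "slide": [-398, -324, 2], "angular": [0, 0, -20]}, {"fingers": 1, "slide": [-398, -324, 2], "angular": [0, 0, -20]}], "squeeze": 40}}

```text
clock: 2.28
tcp_pos: [0.4259, 0.1405, 0.2411]
orientation: [0.001, 0.053, 0.999, 0.0]
wrist_force: [1.9, 1.2, 0.6]
finger_gap: 0.0001
grip_force: 0.0
```

Run:
```python
from h import *
rows([(.468,.05,.24,174)])
```

```text
{"slide": [-51.5, -85.5, 1.1] "angular": [0.0, 0.1, -0.1] }
```

>>> {"method": "jog_arm", "body": {"moves": [{"fingers": 1, "slide": [-50, -84, 1], "angular": [0, 0, 0]}, {"fingers": 1, "slide": [-50, -84, 1], "angular": [0, 0, 0]}, {"fingers": 1, "slide": [-50, -84, 1], "angular": [0, 0, 0]}, {"fingers": 1, "slide": [-50, -84, 1], "angular": [0, 0, 0]}, {"fingers": 1, "slide": [-50, -84, 1], "angular": [0, 0, 0]}]}}

```text
clock: 2.7
tcp_pos: [0.4663, 0.0528, 0.2395]
orientation: [-0.0, 0.055, 0.999, 0.0]
wrist_force: [0.3, 1.5, -0.5]
finger_gap: 0.0004
grip_force: 0.0
```

Run:
```python
from h import *
p=cam("wrist"); save(p,"w1")
for t in ("pointer","paddle","stop","face_home","face_set","clip","viewer"):
    for a in tip_of(t,p)[:1]:
        X=onz(p,a["point"],Z[t]); v=X[:2]-C; print(t,np.round(a["point"]),round(a["p"],2),X.round(3),np.linalg.norm(v).round(4),np.arctan2(v[1],v[0]).round(3))
rows([(.468,.05,.07,174)])
```

```text
paddle [385. 216.] 0.66 [0.468 0.105 0.068] 0.1125 2.996
face_home [377. 213.] 0.56 [0.464 0.099 0.068] 0.1151 3.053
face_set [393. 217.] 0.83 [0.469 0.111 0.068] 0.1118 2.942
viewer [367. 304.] 0.67 [0.575 0.09  0.   ] 0.0038 2.771
{"slide": [-2.4, -4.2, 169.9] "angular": [0.0, 0.0, -0.0] }
```

View pics/w1.png

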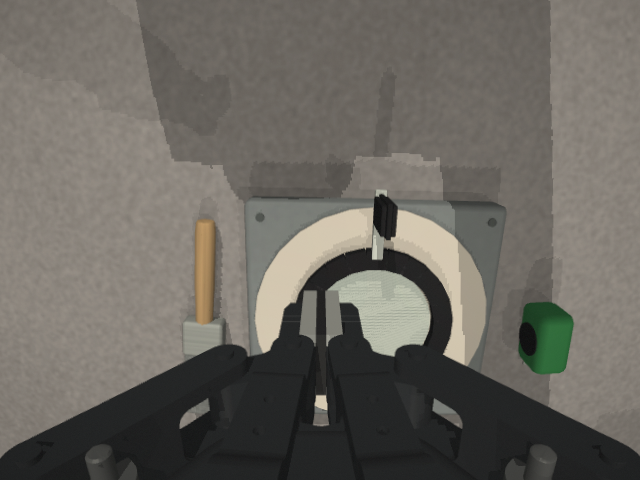

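>>> {"method": "jog_arm", "body": {"moves": [{"fingers": 1, "slide": [0, 0, 40]}, {"fingers": 1, "slide": [0, 0, 80]}, {"fingers": 1, "slide": [0, 0, 110]}, {"fingers": 1, "slide": [0, 0, 135]}, {"fingers": 1, "slide": [0, 0, 155]}, {"fingers": 1, "slide": [0, 0, 168]}, {"fingers": 1, "slide": [0, 0, 168]}, {"fingers": 1, "slide": [0, 0, 168]}]}}

```text
schema error: expected keys fingers, slide, angular
```

Run:
```python
from h import *
p=cam("wrist"); save(p,"w2")
for t in ("pointer","paddle","face_home","face_set","clip","viewer"):
    for a in tip_of(t,p)[:1]:
        X=onz(p,a["point"],Z[t]); v=X[:2]-C; print(t,np.round(a["point"]),round(a["p"],2),X.round(3),np.linalg.norm(v).round(4),np.arctan2(v[1],v[0]).round(3))
print(get_state()["tcp_pos"])
# push path: TCP stands 'off' mm clockwise-behind paddle mid-plane at radius .112, lever angle L
off=.0215
T=[]
for L in np.arange(3.05,1.90,-.12):
    u=np.array([np.cos(L),np.sin(L)]); t=np.array([u[1],-u[0]])  # cw tangent
    P=C+.112*u-off*t; T.append((*P,.07,np.degrees(L)))
print(np.round(T,3)); rows(T)
```

```text
paddle [384. 216.] 0.85 [0.467 0.105 0.068] 0.1133 2.991
face_home [375. 217.] 0.58 [0.467 0.098 0.068] 0.1123 3.056
face_set [389. 214.] 0.69 [0.466 0.11  0.068] 0.1151 2.955
viewer [365. 303.] 0.76 [0.574 0.09  0.   ] 0.0052 2.771
[0.4661807  0.0536267  0.23970545]
[[4.66000e-01 7.70000e-02 7.00000e-02 1.74752e+02]
 [4.65000e-01 9.10000e-02 7.00000e-02 1.67877e+02]
 [4.66000e-01 1.05000e-01 7.00000e-02 1.61001e+02]
 [4.69000e-01 1.18000e-01 7.00000e-02 1.54126e+02]
 [4.73000e-01 1.31000e-01 7.00000e-02 1.47250e+02]
 [4.79000e-01 1.43000e-01 7.00000e-02 1.40375e+02]
 [4.86000e-01 1.55000e-01 7.00000e-02 1.33499e+02]
 [4.95000e-01 1.66000e-01 7.00000e-02 1.26624e+02]
 [5.05000e-01 1.75000e-01 7.00000e-02 1.19748e+02]
 [5.16000e-01 1.83000e-01 7.00000e-02 1.12873e+02]]
{"slide": [3.2, 23.5, 169.7] "angular": [0.0, 0.0, -0.9] }
{"slide": [5.2, 37.0, 169.7] "angular": [0.0, -0.0, 6.0] }
{"slide": [5.5, 50.7, 169.7] "angular": [0.0, -0.0, 12.9] }
{"slide": [4.2, 64.3, 169.7] "angular": [0.0, -0.0, 19.8] }
{"slide": [1.3, 77.7, 169.7] "angular": [0.0, -0.0, 26.6] }
{"slide": [-3.2, 90.6, 169.7] "angular": [0.0, -0.0, 33.5] }
{"slide": [-9.2, 102.9, 169.7] "angular": [0.0, -0.0, 40.4] }
{"slide": [-16.7, 114.3, 169.7] "angular": [0.0, -0.0, 47.3] }
{"slide": [-25.4, 124.8, 169.7] "angular": [0.0, -0.0, 54.1] }
{"slide": [-35.4, 134.2, 169.7] "angular": [0.0, -0.0, 61.0] }
```

View pics/w2.png

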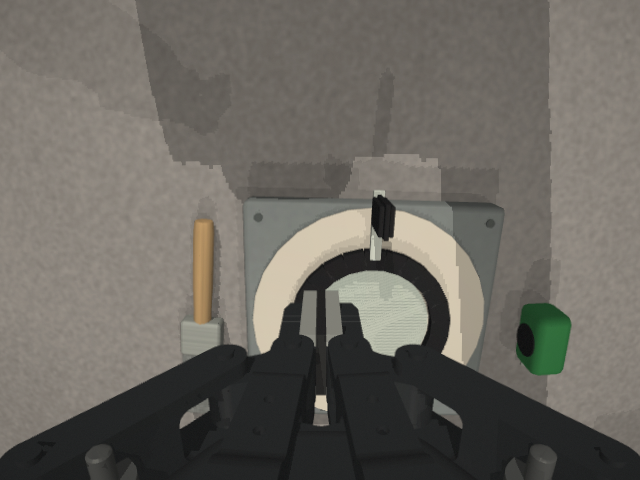

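The move was refused because `angular` was missing. The picture is unchanged, with the paddle at (384,216). I'll send the descent again.

>>> {"method": "jog_arm", "body": {"moves": [{"fingers": 1, "slide": [0, 0, 40], "angular": [0, 0, 0]}, {"fingers": 1, "slide": [0, 0, 80], "angular": [0, 0, 0]}, {"fingers": 1, "slide": [0, 0, 110], "angular": [0, 0, 0]}, {"fingers": 1, "slide": [0, 0, 135], "angular": [0, 0, 0]}, {"fingers": 1, "slide": [0, 0, 155], "angular": [0, 0, 0]}, {"fingers": 1, "slide": [0, 0, 168], "angular": [0, 0, 0]}, {"fingers": 1, "slide": [0, 0, 168], "angular": [0, 0, 0]}, {"fingers": 1, "slide": [0, 0, 168], "angular": [0, 0, 0]}]}}

```text
clock: 4.12
tcp_pos: [0.4657, 0.0536, 0.0713]
orientation: [-0.001, 0.053, 0.999, 0.0]
wrist_force: [0.6, 0.1, 0.8]
finger_gap: -0.0
grip_force: 0.0
```

```bash
cat >> h.py <<'E'
def arc(Ls,off,sgn,z=.07,rad=.112):
    "TCP poses touching the paddle; sgn +1: behind it for a clockwise push, -1: for a counterclockwise one"
    T=[]
    for L in Ls:
        u=np.array([np.cos(L),np.sin(L)]); t=np.array([u[1],-u[0]])
        T.append((*(C+rad*u-sgn*off*t),z,np.degrees(L)))
    return T
def see(n,what=("pointer","paddle","face_home","face_set","clip","viewer","stop")):
    p=cam(n)
    for t in what:
        for a in tip_of(t,p)[:1]:
            X=onz(p,a["point"],Z[t]); v=X[:2]-C; print(t,np.round(a["point"]),round(a["p"],2),X.round(3),np.linalg.norm(v).round(4),np.arctan2(v[1],v[0]).round(3))
    return p
E
python3 - <<'E'
from h import *
p=see("wrist"); save(p,"w3")
rows(arc(np.arange(3.05,2.4,-.12),.0215,1))
E
```

```text
paddle [452. 315.] 0.91 [0.468 0.105 0.068] 0.112 2.996
face_home [436. 312.] 0.71 [0.466 0.099 0.068] 0.1133 3.053
face_set [469. 312.] 0.56 [0.468 0.111 0.068] 0.1138 2.94
{"slide": [3.8, 23.5, 2.4] "angular": [0.0, 0.1, -0.9] }
{"slide": [5.7, 37.0, 2.4] "angular": [0.0, 0.1, 6.0] }
{"slide": [6.1, 50.7, 2.4] "angular": [0.0, 0.1, 12.9] }
{"slide": [4.8, 64.3, 2.4] "angular": [0.0, 0.1, 19.8] }
{"slide": [1.8, 77.7, 2.4] "angular": [0.0, 0.1, 26.6] }
{"slide": [-2.7, 90.6, 2.4] "angular": [0.0, 0.1, 33.5] }
```

View pics/w3.png

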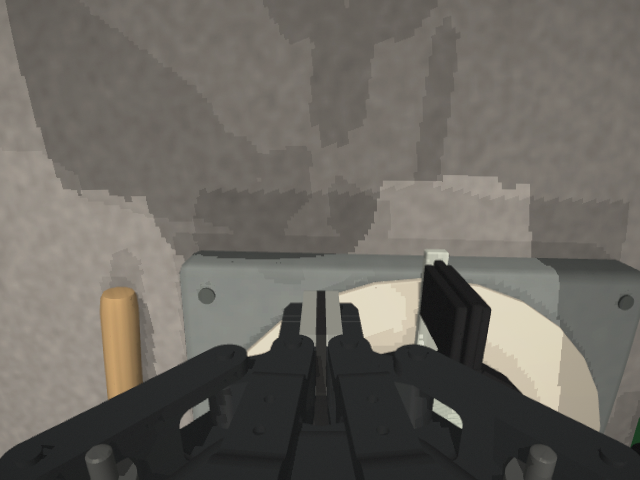

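>>> {"method": "jog_arm", "body": {"moves": [{"fingers": 1, "slide": [2, 8, -6], "angular": [0, 0, 0]}, {"fingers": 1, "slide": [3, 16, -6], "angular": [0, 0, 0]}, {"fingers": 1, "slide": [4, 23, -6], "angular": [0, 0, 0]}, {"fingers": 1, "slide": [5, 30, -6], "angular": [0, 0, 3]}, {"fingers": 1, "slide": [6, 37, -6], "angular": [0, 0, 6]}, {"fingers": 1, "slide": [6, 44, -6], "angular": [0, 0, 9.5]}, {"fingers": 1, "slide": [6, 51, -6], "angular": [0, 0, 13]}, {"fingers": 1, "slide": [6, 57, -6], "angular": [0, 0, 16]}, {"fingers": 1, "slide": [5, 64, -6], "angular": [0, 0, 20]}, {"fingers": 1, "slide": [5, 64, -6], "angular": [0, 0, 20]}]}}

```text
clock: 5.35
tcp_pos: [0.4681, 0.1193, 0.0778]
orientation: [0.0, 0.226, 0.974, 0.0]
wrist_force: [0.1, -0.1, -0.0]
finger_gap: -0.0001
grip_force: 0.0
```

Run:
```python
from h import *
see("wrist",("paddle","face_home","face_set")); see("top",("pointer","clip","stop"))
rows(arc(np.arange(2.69,1.88,-.08),.0215,1,.078))
```

```text
paddle [370. 318.] 0.9 [0.478 0.137 0.068] 0.1122 2.695
face_home [354. 313.] 0.81 [0.473 0.132 0.068] 0.1144 2.752
face_set [385. 312.] 0.67 [0.478 0.143 0.068] 0.1145 2.645
stop [270. 236.] 0.8 [0.6   0.013 0.048] 0.0785 -1.306
{"slide": [-0.5, 0.8, -0.3] "angular": [0.0, -0.0, -0.2] }
{"slide": [0.9, 9.8, -0.3] "angular": [0.0, -0.0, 4.3] }
{"slide": [1.6, 18.9, -0.3] "angular": [0.0, -0.0, 8.9] }
{"slide": [1.5, 28.0, -0.3] "angular": [0.0, -0.0, 13.5] }
{"slide": [0.7, 37.1, -0.3] "angular": [0.0, -0.0, 18.1] }
{"slide": [-0.8, 46.1, -0.3] "angular": [0.0, -0.0, 22.7] }
{"slide": [-3.0, 54.9, -0.3] "angular": [0.0, -0.0, 27.3] }
{"slide": [-5.9, 63.6, -0.3] "angular": [0.0, -0.0, 31.9] }
{"slide": [-9.5, 72.0, -0.3] "angular": [0.0, -0.0, 36.4] }
{"slide": [-13.8, 80.0, -0.3] "angular": [0.0, -0.0, 41.0] }
{"slide": [-18.7, 87.7, -0.3] "angular": [0.0, -0.0, 45.6] }
```

>>> {"method": "jog_arm", "body": {"moves": [{"fingers": 1, "slide": [1, 9, 0], "angular": [0, 0, 4]}, {"fingers": 1, "slide": [2, 18, 0], "angular": [0, 0, 8.5]}, {"fingers": 1, "slide": [2, 26, 0], "angular": [0, 0, 12.5]}, {"fingers": 1, "slide": [1, 34, 0], "angular": [0, 0, 16.5]}, {"fingers": 1, "slide": [0, 42, 0], "angular": [0, 0, 20.5]}, {"fingers": 1, "slide": [-2, 50, 0], "angular": [0, 0, 25]}, {"fingers": 1, "slide": [-4, 58, 0], "angular": [0, 0, 29]}, {"fingers": 1, "slide": [-7, 66, 0], "angular": [0, 0, 33]}, {"fingers": 1, "slide": [-9, 71, 0], "angular": [0, 0, 36]}, {"fingers": 1, "slide": [-9, 71, 0], "angular": [0, 0, 36]}]}}

```text
clock: 6.58
tcp_pos: [0.508, 0.1779, 0.0776]
orientation: [0.0, 0.516, 0.856, 0.0]
wrist_force: [0.1, -1.0, 0.4]
finger_gap: -0.0001
grip_force: 0.0
```

Run:
```python
from h import *
see("wrist",("paddle","face_home","face_set","measure")); see("top",("pointer","clip","stop"))
rows(arc(np.arange(2.06,1.86,-.03),.0215,1,.078))
```

```text
paddle [373. 312.] 0.61 [0.525 0.189 0.068] 0.1139 2.062
face_home [357. 312.] 0.58 [0.519 0.186 0.068] 0.114 2.12
measure [576. 214.] 0.55 [0.623 0.269 0.   ] 0.1854 1.333
pointer [271. 226.] 0.74 [0.622 0.012 0.042] 0.0875 -1.062
stop [273. 234.] 0.67 [0.604 0.006 0.048] 0.0858 -1.28
{"slide": [-0.1, -0.0, -0.2] "angular": [0.0, 0.0, -0.1] }
{"slide": [0.5, 3.3, -0.2] "angular": [0.0, 0.0, 1.6] }
{"slide": [1.0, 6.7, -0.2] "angular": [0.0, 0.0, 3.3] }
{"slide": [1.4, 10.1, -0.2] "angular": [0.0, 0.0, 5.0] }
{"slide": [1.7, 13.5, -0.2] "angular": [0.0, 0.0, 6.7] }
{"slide": [1.9, 16.9, -0.2] "angular": [0.0, 0.0, 8.5] }
{"slide": [1.9, 20.4, -0.2] "angular": [0.0, 0.0, 10.2] }
```

Creep toward the stop, watching the force.

>>> {"method": "jog_arm", "body": {"moves": [{"fingers": 1, "slide": [0.5, 3, 0], "angular": [0, 0, 1.6]}, {"fingers": 1, "slide": [1, 6, 0], "angular": [0, 0, 3]}, {"fingers": 1, "slide": [1, 8, 0], "angular": [0, 0, 4]}, {"fingers": 1, "slide": [1, 10, 0], "angular": [0, 0, 5]}, {"fingers": 1, "slide": [1, 10, 0], "angular": [0, 0, 5]}, {"fingers": 1, "slide": [1, 10, 0], "angular": [0, 0, 5]}]}}

```text
clock: 7.53
tcp_pos: [0.5159, 0.1831, 0.0777]
orientation: [0.0, 0.553, 0.833, 0.0]
wrist_force: [0.2, -0.1, -0.3]
finger_gap: -0.0001
grip_force: 0.1
```

Run:
```python
from h import *
see("wrist",("paddle","face_home","face_set")); p=see("top",("pointer","clip","stop")); print(get_state()["tcp_pos"],get_state()["wrist_force"])
a=p["color"][180:280,180:300,::-1]; cv2.imwrite("pics/t2.png",cv2.resize(a,None,fx=6,fy=6,interpolation=cv2.INTER_CUBIC))
rows(arc(np.arange(1.97,1.86,-.02),.0215,1,.078))
```

```text
paddle [372. 312.] 0.68 [0.534 0.192 0.068] 0.1133 1.984
face_home [355. 308.] 0.58 [0.527 0.191 0.068] 0.1152 2.043
face_set [389. 309.] 0.7 [0.539 0.196 0.068] 0.1145 1.925
pointer [275. 228.] 0.88 [0.618 0.003 0.042] 0.0941 -1.149
stop [272. 236.] 0.55 [0.599 0.008 0.048] 0.0835 -1.325
[0.51586999 0.18309135 0.07780275] [-0.02590855  0.09830058  0.45150122]
{"slide": [0.3, -0.1, -0.2] "angular": [0.0, 0.0, 0.0] }
{"slide": [0.7, 2.1, -0.2] "angular": [0.0, 0.0, 1.2] }
{"slide": [1.1, 4.4, -0.2] "angular": [0.0, 0.0, 2.3] }
{"slide": [1.4, 6.7, -0.2] "angular": [0.0, 0.0, 3.5] }
{"slide": [1.7, 8.9, -0.2] "angular": [0.0, 0.0, 4.6] }
{"slide": [1.9, 11.2, -0.2] "angular": [0.0, 0.0, 5.7] }
```

>>> {"method": "jog_arm", "body": {"moves": [{"fingers": 1, "slide": [0.4, 1.5, 0], "angular": [0, 0, 0.8]}, {"fingers": 1, "slide": [0.7, 3, 0], "angular": [0, 0, 1.5]}, {"fingers": 1, "slide": [0.8, 4, 0], "angular": [0, 0, 2]}, {"fingers": 1, "slide": [0.8, 4, 0], "angular": [0, 0, 2]}]}}

```text
clock: 8.27
tcp_pos: [0.5184, 0.1851, 0.0775]
orientation: [-0.0, 0.568, 0.823, -0.001]
wrist_force: [-4.0, -3.0, 2.6]
finger_gap: 0.0
grip_force: 2.3
```

>>> {"method": "jog_arm", "body": {"moves": [{"fingers": 1, "slide": [0.3, 1.5, 0], "angular": [0, 0, 0.8]}, {"fingers": 1, "slide": [0.5, 3, 0], "angular": [0, 0, 1.5]}, {"fingers": 1, "slide": [0.5, 3, 0], "angular": [0, 0, 1.5]}, {"fingers": 1, "slide": [0.5, 3, 0], "angular": [0, 0, 1.5]}]}}

```text
clock: 8.6
tcp_pos: [0.5183, 0.1855, 0.0772]
orientation: [-0.002, 0.578, 0.816, -0.003]
wrist_force: [-9.3, -6.1, 8.0]
finger_gap: 0.0
grip_force: 6.0
```

Run:
```python
from h import *
see("wrist",("paddle","face_home","face_set")); p=see("top",("pointer","stop")); 
a=p["color"][190:310,190:290,::-1]; cv2.imwrite("pics/t3.png",cv2.resize(a,None,fx=5,fy=5,interpolation=cv2.INTER_CUBIC))
p=see("scene",("pointer","stop","clip","paddle"))
```

```text
paddle [370. 312.] 0.76 [0.536 0.194 0.068] 0.1137 1.963
face_home [354. 311.] 0.68 [0.529 0.192 0.068] 0.1145 2.019
face_set [386. 311.] 0.61 [0.541 0.196 0.068] 0.1138 1.908
pointer [166. 231.] 0.7 [0.61  0.255 0.042] 0.1692 1.385
stop [270. 234.] 0.76 [0.603 0.013 0.048] 0.0791 -1.267
pointer [361. 226.] 0.71 [0.62  0.005 0.041] 0.0933 -1.116
stop [358. 219.] 0.6 [0.596 0.015 0.048] 0.0757 -1.343
paddle [380. 182.] 0.8 [0.537 0.185 0.068] 0.1054 1.981
```

View pics/t3.png

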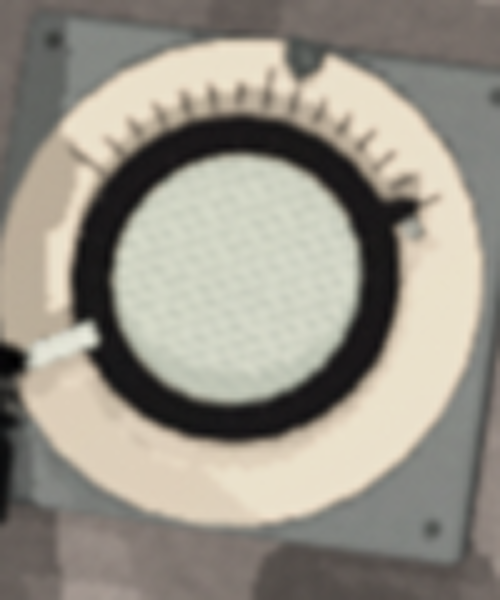

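Run:
```python
from h import *
L=[1.955]
rows(arc(L,.036,1,.078)+arc(L,.036,1,.135)+arc(L,.048,-1,.135)+arc(L,.048,-1,.078))
```

```text
{"slide": [-1.4, -16.0, -0.6] "angular": [-0.4, 0.0, -2.7] }
{"slide": [-1.5, -16.4, -57.6] "angular": [-0.4, 0.0, -2.7] }
{"slide": [2.4, 67.5, -58.2] "angular": [-0.4, 0.0, -2.7] }
{"slide": [2.4, 67.9, -1.2] "angular": [-0.4, 0.0, -2.7] }
```

>>> {"method": "jog_arm", "body": {"moves": [{"fingers": 1, "slide": [-1, -10, 0], "angular": [0, 0, -1]}, {"fingers": 1, "slide": [-1, -22, 0], "angular": [0, 0, -3]}, {"fingers": 1, "slide": [-1, -22, -2], "angular": [0, 0, -3]}, {"fingers": 1, "slide": [-1, -22, -30], "angular": [0, 0, -3]}, {"fingers": 1, "slide": [-1, -22, -58], "angular": [0, 0, -3]}, {"fingers": 1, "slide": [-1, -22, -58], "angular": [0, 0, -3]}, {"fingers": 1, "slide": [1, 10, -58], "angular": [0, 0, -3]}, {"fingers": 1, "slide": [2, 42, -58], "angular": [0, 0, -3]}, {"fingers": 1, "slide": [2, 65, -58], "angular": [0, 0, -3]}, {"fingers": 1, "slide": [2, 65, -58], "angular": [0, 0, -3]}]}}

```text
clock: 10.03
tcp_pos: [0.5877, 0.212, 0.1357]
orientation: [0.002, 0.557, 0.831, 0.002]
wrist_force: [0.7, 0.1, 0.9]
finger_gap: -0.0003
grip_force: 0.0
```

Run:
```python
from h import *
p=see("wrist",("paddle","face_home","face_set","measure")); save(p,"w4")
see("top",("pointer","clip"))
rows(arc([1.955],.048,-1,.135)+arc([1.955],.048,-1,.078))
```

```text
paddle [220. 263.] 0.88 [0.536 0.193 0.068] 0.1128 1.958
face_home [209. 260.] 0.78 [0.531 0.193 0.068] 0.1148 2.004
face_set [229. 258.] 0.64 [0.54  0.197 0.068] 0.1155 1.911
measure [402. 176.] 0.76 [0.625 0.27  0.   ] 0.1874 1.325
pointer [272. 228.] 0.88 [0.618 0.009 0.042] 0.0885 -1.115
{"slide": [0.2, -0.2, 1.0] "angular": [0.0, -0.0, 0.4] }
{"slide": [0.2, -0.2, 58.0] "angular": [0.0, -0.0, 0.4] }
```

View pics/w4.png

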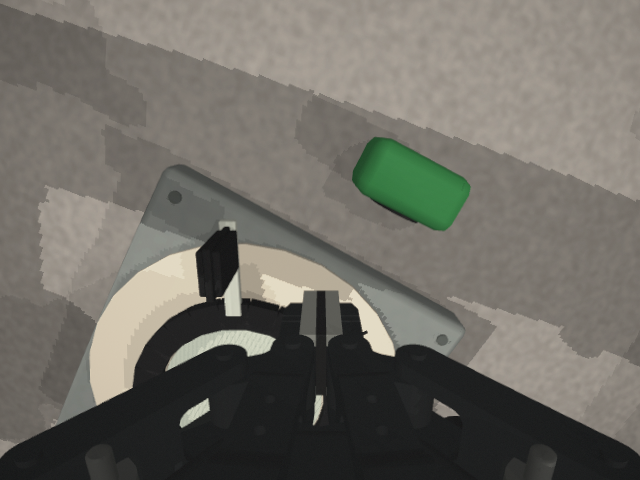

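>>> {"method": "jog_arm", "body": {"moves": [{"fingers": 1, "slide": [0, 0, 25], "angular": [0, 0, 0]}, {"fingers": 1, "slide": [0, 0, 45], "angular": [0, 0, 0]}, {"fingers": 1, "slide": [0, 0, 58], "angular": [0, 0, 0]}, {"fingers": 1, "slide": [0, 0, 58], "angular": [0, 0, 0]}]}}

```text
clock: 10.77
tcp_pos: [0.5798, 0.2097, 0.0748]
orientation: [-0.002, 0.556, 0.831, -0.002]
wrist_force: [-1.1, -0.3, -1.3]
finger_gap: -0.0003
grip_force: 0.0
```

Run:
```python
from h import *
rows(arc([1.955],.03,-1,.078)+arc(np.arange(1.955,2.5,.06),.0215,-1,.078))
```

```text
{"slide": [-0.0, -16.2, -3.1] "angular": [-0.3, -0.1, 0.4] }
{"slide": [0.0, -24.7, -3.1] "angular": [-0.3, -0.1, 0.4] }
{"slide": [1.2, -31.4, -3.0] "angular": [-0.3, -0.1, -3.1] }
{"slide": [1.9, -38.2, -3.0] "angular": [-0.3, -0.1, -6.5] }
{"slide": [2.2, -45.0, -2.9] "angular": [-0.3, -0.1, -10.0] }
{"slide": [2.1, -51.9, -2.9] "angular": [-0.3, -0.1, -13.4] }
{"slide": [1.6, -58.7, -2.9] "angular": [-0.3, -0.1, -16.8] }
{"slide": [0.7, -65.5, -2.8] "angular": [-0.3, -0.1, -20.3] }
{"slide": [-0.6, -72.2, -2.8] "angular": [-0.3, -0.1, -23.7] }
{"slide": [-2.3, -78.8, -2.8] "angular": [-0.3, -0.1, -27.1] }
{"slide": [-4.5, -85.3, -2.7] "angular": [-0.3, -0.1, -30.6] }
```

>>> {"method": "jog_arm", "body": {"moves": [{"fingers": 1, "slide": [0, -8, -3], "angular": [0, 0, 0]}, {"fingers": 1, "slide": [0, -16, -3], "angular": [0, 0, 0]}, {"fingers": 1, "slide": [0, -24, -3], "angular": [0, 0, 0]}, {"fingers": 1, "slide": [1, -31, -3], "angular": [0, 0, -3]}, {"fingers": 1, "slide": [2, -38, -3], "angular": [0, 0, -6.5]}, {"fingers": 1, "slide": [2, -45, -3], "angular": [0, 0, -10]}, {"fingers": 1, "slide": [2, -52, -3], "angular": [0, 0, -13.5]}, {"fingers": 1, "slide": [1.5, -59, -3], "angular": [0, 0, -17]}, {"fingers": 1, "slide": [0.5, -66, -3], "angular": [0, 0, -20.5]}, {"fingers": 1, "slide": [0.5, -66, -3], "angular": [0, 0, -20.5]}]}}

```text
clock: 11.6
tcp_pos: [0.5201, 0.1853, 0.0821]
orientation: [0.0, 0.399, 0.917, 0.0]
wrist_force: [0.1, 0.4, 0.3]
finger_gap: 0.0
grip_force: 0.0
```

Run:
```python
from h import *
see("wrist",("paddle","face_home","face_set"));see("top",("pointer","clip"))
rows(arc(np.arange(2.32,2.8,.06),.0215,-1,.078))
```

```text
paddle [270. 304.] 0.81 [0.503 0.173 0.068] 0.114 2.302
face_home [258. 302.] 0.55 [0.499 0.171 0.068] 0.115 2.345
face_set [287. 304.] 0.95 [0.508 0.178 0.068] 0.1147 2.241
pointer [267. 220.] 0.59 [0.637 0.022 0.042] 0.0883 -0.856
{"slide": [1.6, -2.7, 2.8] "angular": [0.0, 0.0, -0.1] }
{"slide": [2.7, -9.4, 2.8] "angular": [0.0, 0.0, -3.5] }
{"slide": [3.3, -16.2, 2.8] "angular": [0.0, 0.0, -7.0] }
{"slide": [3.6, -23.1, 2.8] "angular": [0.0, 0.0, -10.4] }
{"slide": [3.5, -29.9, 2.8] "angular": [0.0, 0.0, -13.8] }
{"slide": [2.9, -36.7, 2.8] "angular": [0.0, 0.0, -17.3] }
{"slide": [1.9, -43.5, 2.8] "angular": [0.0, 0.0, -20.7] }
{"slide": [0.6, -50.2, 2.8] "angular": [0.0, 0.0, -24.1] }
```

>>> {"method": "jog_arm", "body": {"moves": [{"fingers": 1, "slide": [2.5, -9, 3], "angular": [0, 0, -3.5]}, {"fingers": 1, "slide": [3, -16, 3], "angular": [0, 0, -7]}, {"fingers": 1, "slide": [3.5, -23, 3], "angular": [0, 0, -10.5]}, {"fingers": 1, "slide": [3.5, -30, 3], "angular": [0, 0, -14]}, {"fingers": 1, "slide": [3, -36.5, 3], "angular": [0, 0, -17.5]}, {"fingers": 1, "slide": [2, -43, 3], "angular": [0, 0, -20.5]}, {"fingers": 1, "slide": [1.5, -46, 3], "angular": [0, 0, -22]}, {"fingers": 1, "slide": [1.5, -46, 3], "angular": [0, 0, -22]}]}}

```text
clock: 12.62
tcp_pos: [0.4864, 0.1553, 0.0777]
orientation: [-0.0, 0.218, 0.976, -0.0]
wrist_force: [-0.0, -0.7, -0.1]
finger_gap: 0.0001
grip_force: 0.0
```

Run:
```python
from h import *
see("wrist",("paddle","face_home","face_set"));p=see("top",("pointer","clip"))
a=p["color"][190:310,190:290,::-1]; cv2.imwrite("pics/t4.png",cv2.resize(a,None,fx=5,fy=5,interpolation=cv2.INTER_CUBIC))
rows(arc(np.arange(2.70,2.95,.03),.0215,-1,.078))
```

```text
paddle [269. 314.] 0.8 [0.477 0.137 0.068] 0.1129 2.698
face_home [257. 313.] 0.68 [0.475 0.133 0.068] 0.1134 2.74
face_set [287. 313.] 0.83 [0.48  0.144 0.068] 0.1135 2.633
pointer [252. 207.] 0.9 [0.668 0.056 0.042] 0.0946 -0.351
{"slide": [-0.3, 0.3, -0.4] "angular": [-0.0, -0.0, 0.2] }
{"slide": [0.3, -3.1, -0.4] "angular": [-0.0, -0.0, -1.5] }
{"slide": [0.8, -6.5, -0.4] "angular": [-0.0, -0.0, -3.3] }
{"slide": [1.2, -9.9, -0.4] "angular": [-0.0, -0.0, -5.0] }
{"slide": [1.5, -13.3, -0.4] "angular": [0.0, -0.0, -6.7] }
{"slide": [1.7, -16.7, -0.4] "angular": [0.0, -0.0, -8.4] }
{"slide": [1.8, -20.1, -0.4] "angular": [0.0, -0.0, -10.1] }
{"slide": [1.8, -23.5, -0.4] "angular": [0.0, -0.0, -11.9] }
{"slide": [1.7, -26.9, -0.4] "angular": [0.0, -0.0, -13.6] }
```

View pics/t4.png

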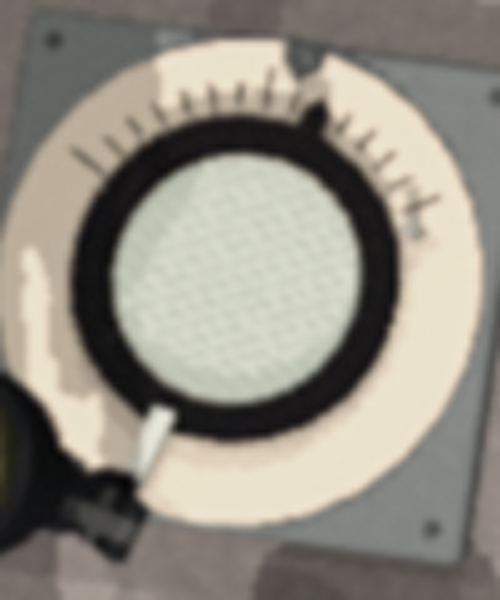

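>>> {"method": "jog_arm", "body": {"moves": [{"fingers": 1, "slide": [0.5, -4, 0], "angular": [0, 0, -2]}, {"fingers": 1, "slide": [1, -8, 0], "angular": [0, 0, -4]}, {"fingers": 1, "slide": [1.5, -12, 0], "angular": [0, 0, -6]}, {"fingers": 1, "slide": [1.5, -13, 0], "angular": [0, 0, -6.5]}, {"fingers": 1, "slide": [1.5, -13, 0], "angular": [0, 0, -6.5]}]}}

```text
clock: 13.38
tcp_pos: [0.4796, 0.1444, 0.0777]
orientation: [0.0, 0.162, 0.987, 0.0]
wrist_force: [0.5, 0.3, 0.8]
finger_gap: -0.0
grip_force: 0.0
```

Run:
```python
from h import *
see("wrist",("paddle","face_home","face_set"));p=see("top",("pointer","clip"))
I=p["color"].astype(int); g=I.sum(2)/3
def cen(mask,z,r0,r1,a0,a1,n):
    ys,xs=np.nonzero(mask); X=np.array([onz(p,(x,y),z)[:2] for x,y in zip(xs,ys)])-C
    r=np.hypot(*X.T); a=np.arctan2(X[:,1],X[:,0]); k=(r>r0)&(r<r1)&(a>a0)&(a<a1)
    w=(200-g[ys,xs])[k].clip(0); print(n,k.sum(),(a[k]*w).sum()/w.sum())
box=np.zeros(g.shape,bool); box[185:260,180:300]=1
cen(box&(g<110),.0415,.078,.089,-1.2,.3,"pointer")
cen(box&(g<150),.036,.100,.111,-1.0,.3,"clip")
# ring centre check: dark ring centroid
full=np.zeros(g.shape,bool); full[180:320,170:300]=1
ys,xs=np.nonzero(full&(g<45)); X=np.array([onz(p,(x,y),.044)[:2] for x,y in zip(xs,ys)]); r=np.hypot(*(X-C).T); k=(r<.08)&(r>.05)
print("ring",k.sum(),cv2.minEnclosingCircle(X[k].astype(np.float32)))
a=p["color"][190:250,210:290,::-1]; cv2.imwrite("pics/t5.png",cv2.resize(a,None,fx=9,fy=9,interpolation=cv2.INTER_CUBIC))
rows(arc(np.arange(2.82,2.95,.02),.0215,-1,.078))
```

```text
paddle [272. 315.] 0.84 [0.473 0.126 0.068] 0.1123 2.797
face_home [254. 312.] 0.65 [0.47  0.12  0.068] 0.1139 2.858
face_set [284. 309.] 0.63 [0.472 0.132 0.068] 0.1151 2.757
pointer [247. 209.] 0.63 [0.661 0.068 0.042] 0.0849 -0.241
clip [218. 291.] 0.55 [0.475 0.13  0.034] 0.1117 2.76
pointer 27 -0.31912223140071216
clip 36 -0.25078455449731346
ring 1130 ((0.5824817419052124, 0.08848736435174942), 0.0765802189707756)
{"slide": [0.1, -0.2, -0.3] "angular": [0.0, 0.0, -0.2] }
{"slide": [0.5, -2.5, -0.3] "angular": [0.0, 0.0, -1.3] }
{"slide": [0.8, -4.7, -0.3] "angular": [0.0, 0.0, -2.5] }
{"slide": [1.1, -7.0, -0.3] "angular": [0.0, 0.0, -3.6] }
{"slide": [1.4, -9.2, -0.3] "angular": [0.0, 0.0, -4.8] }
{"slide": [1.6, -11.5, -0.3] "angular": [0.0, 0.0, -5.9] }
{"slide": [1.8, -13.8, -0.3] "angular": [0.0, 0.0, -7.1] }
```

View pics/t5.png

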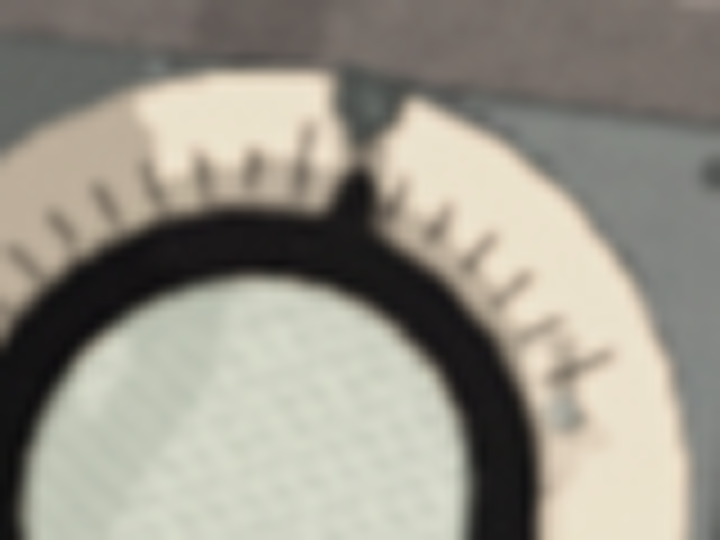

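>>> {"method": "jog_arm", "body": {"moves": [{"fingers": 1, "slide": [0.4, -2, 0], "angular": [0, 0, -1]}, {"fingers": 1, "slide": [0.7, -4, 0], "angular": [0, 0, -2]}, {"fingers": 1, "slide": [0.9, -5, 0], "angular": [0, 0, -2.5]}, {"fingers": 1, "slide": [0.9, -5, 0], "angular": [0, 0, -2.5]}, {"fingers": 1, "slide": [0.9, -5, 0], "angular": [0, 0, -2.5]}]}}

```text
clock: 14.15
tcp_pos: [0.4771, 0.1397, 0.0778]
orientation: [0.0, 0.14, 0.99, -0.0]
wrist_force: [-0.4, 0.9, -0.2]
finger_gap: -0.0001
grip_force: 0.1
```

Run:
```python
from h import *
see("wrist",("paddle","face_home","face_set"));p=see("top",("pointer","clip"))
g=p["color"].astype(int).sum(2)/3
def cen(z,r0,r1,th,n):
    ys,xs=np.mgrid[185:260,180:300]; ys=ys.ravel();xs=xs.ravel(); k=g[ys,xs]<th; ys=ys[k];xs=xs[k]
    for c in (C,np.array([.5810,.0885]),np.array([.579,.0905])):
        X=np.array([onz(p,(x,y),z)[:2] for x,y in zip(xs,ys)])-c
        r=np.hypot(*X.T); a=np.arctan2(X[:,1],X[:,0]); k=(r>r0)&(r<r1)&(a>-.6)&(a<.1)
        w=(200-g[ys,xs])[k].clip(0); print(n,k.sum(),((a[k]*w).sum()/w.sum()).round(3))
cen(.0415,.078,.089,90,"pointer"); cen(.037,.098,.111,130,"clip")
a=p["color"][190:250,210:290,::-1]; cv2.imwrite("pics/t6.png",cv2.resize(a,None,fx=9,fy=9,interpolation=cv2.INTER_CUBIC))
T=get_state(); print(T["tcp_pos"]); rows(arc([2.86],.045,-1,.078)+arc([2.86],.045,-1,.2)+[(.40,.26,.24,150)])
```

```text
paddle [269. 314.] 0.86 [0.471 0.12  0.068] 0.1127 2.854
face_home [255. 312.] 0.57 [0.468 0.115 0.068] 0.1137 2.904
face_set [289. 312.] 0.79 [0.472 0.128 0.068] 0.1141 2.784
pointer [250. 207.] 0.96 [0.667 0.061 0.042] 0.0918 -0.304
pointer 21 -0.266
pointer 18 -0.273
pointer 22 -0.289
clip 39 -0.252
clip 57 -0.228
clip 37 -0.269
[0.47711437 0.1399398  0.07768912]
{"slide": [-0.2, 23.9, -0.3] "angular": [-0.0, -0.0, 0.0] }
{"slide": [-0.2, 23.9, -122.3] "angular": [-0.0, -0.0, 0.0] }
{"slide": [107.4, 93.9, -162.3] "angular": [-0.0, -0.0, 13.9] }
```

View pics/t6.png

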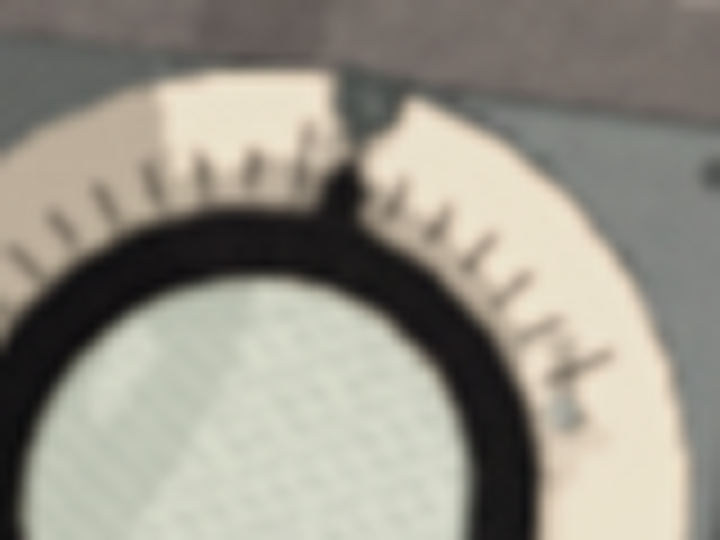

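>>> {"method": "jog_arm", "body": {"moves": [{"fingers": 1, "slide": [0, 8, 0], "angular": [0, 0, 0]}, {"fingers": 1, "slide": [0, 24, 0], "angular": [0, 0, 0]}, {"fingers": 1, "slide": [0, 28, -2], "angular": [0, 0, 0]}, {"fingers": 1, "slide": [0, 28, -35], "angular": [0, 0, 0]}, {"fingers": 1, "slide": [0, 28, -75], "angular": [0, 0, 0]}, {"fingers": 1, "slide": [0, 28, -115], "angular": [0, 0, 0]}, {"fingers": 1, "slide": [35, 45, -130], "angular": [0, 0, 0]}, {"fingers": 1, "slide": [65, 65, -130], "angular": [0, 0, 0]}, {"fingers": 1, "slide": [65, 65, -130], "angular": [0, 0, 0]}, {"fingers": 1, "slide": [65, 65, -130], "angular": [0, 0, 0]}]}}

```text
clock: 15.33
tcp_pos: [0.4318, 0.2217, 0.2084]
orientation: [0.001, 0.138, 0.99, 0.0]
wrist_force: [-0.4, -0.1, -0.2]
finger_gap: 0.0001
grip_force: 0.0
```

Run:
```python
from h import *
see("wrist",("paddle","face_home","face_set"))
p=see("top",("pointer","paddle","loupe","measure","brush","tape","spray","blower"))
g=p["color"].astype(int).sum(2)/3
def cen(z,r0,r1,th,n):
    ys,xs=np.mgrid[185:260,180:300]; ys=ys.ravel();xs=xs.ravel(); k=g[ys,xs]<th; ys=ys[k];xs=xs[k]
    X=np.array([onz(p,(x,y),z)[:2] for x,y in zip(xs,ys)])-C
    r=np.hypot(*X.T); a=np.arctan2(X[:,1],X[:,0]); k=(r>r0)&(r<r1)&(a>-.6)&(a<.1)
    w=(200-g[ys,xs])[k].clip(0); print(n,k.sum(),((a[k]*w).sum()/w.sum()).round(3))
cen(.0415,.078,.089,90,"pointer"); cen(.037,.098,.111,130,"clip")
s=get_state(); print(s["clock"],s["tcp_pos"],s["wrist_force"])
```

```text
paddle [209. 313.] 0.89 [0.471 0.121 0.068] 0.1125 2.849
face_home [199. 308.] 0.85 [0.466 0.115 0.068] 0.1166 2.91
face_set [218. 312.] 0.67 [0.473 0.129 0.068] 0.1136 2.782
pointer [248. 205.] 0.93 [0.672 0.068 0.042] 0.0958 -0.219
paddle [220. 292.] 0.77 [0.472 0.117 0.068] 0.1107 2.879
loupe [242. 172.] 0.62 [0.762 0.092 0.   ] 0.1826 0.021
measure [164. 230.] 0.62 [0.62  0.273 0.   ] 0.1893 1.352
brush [312. 248.] 0.58 [ 0.577 -0.08   0.   ] 0.1681 -1.58
tape [221. 294.] 0.35 [0.469 0.131 0.   ] 0.1176 2.77
spray [468. 243.] 0.57 [ 0.592 -0.445  0.   ] 0.5337 -1.547
blower [526. 295.] 0.67 [ 0.47  -0.574  0.   ] 0.6715 -1.734
pointer 21 -0.266
clip 39 -0.252
15.9833 [0.43287682 0.22022331 0.2076432 ] [-0.26618742  0.11515511 -1.55803476]
```

```bash
python3 -c "
from workcell import *
print(hand_in())"
```

```text
the job is handed in; nothing more can be done
None
```

I pushed the ring to the zero stop, then back until the pointer lined up with the clip: about 0.01–0.04 rad off by my measurements (0.07 allowed). The robot is clear of everything, none of the things around looks moved, and the job is handed in; its result was not shown.

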